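Push a rejected tin under the sprung lid of the reject box

TASK

The tin waiting on the sill of the reject box has failed inspection. Press down the long plate beside the sill with one fingertip to tip the sprung lid open, keep holding it, and with the other fingertip push the tin along the sill under the open lid until it drops into the box; then let go so that the lid shuts over it. Only push the tin, never pick it up, and leave the other things on the table where they stand.

Things in the scene. Friction and masses are not known exactly. Their poses are not given: they have to be found in the camera images.
- reject_box: White painted steel reject box fixed to the table, 240 long (its x) x 68 wide (y) x 100 mm high; origin at the centre of its underside; x runs from the loading end to the bin end, z up. Its top is a flat sill from x = -120 to +12 mm; behind that it is an open-topped bin (inside x = 12 to 116, y = -31 to +31 mm, floor at z = 8 mm) under a bare dark steel lid. All points below are in this box's frame.
- mouth (a point): Middle of the sill's inner edge, where the tin drops into the bin: x = +12, y = -7, z = 100 mm. Along the sill two guide strips, 6 mm high and 3 mm thick, at y = -33 and y = +19 mm, keep the tin to a lane centred on y = -7 mm. Sill surface at z = 100 mm.
- lid (a joint): Angle of the sprung lid, rad: 0 shut, stop at 1.15. Lid and press plate are one bent 3 mm sheet turning on a hinge rod along x at y = +40, z = 104 mm. The lid covers x = 10 to 116 mm and y = -36 to +36 mm; opening, its free edge (y = -36) swings up and over towards +y. From 0.8 rad the tin passes under it. Released, the spring shuts it.
- plate_edge (a point): Middle of the outer, rolled edge (5 mm thick) of the press plate, 40 mm out from the hinge; moves with the lid. Lid shut: at x = 0, y = +65, z = 136 mm. The plate runs x = -118 to +118 mm, so also beside the sill, and rises outwards 0.91 rad (52 degrees) from the hinge; pressed level (lid = 0.91) its upper face is at z = 105.5 mm. That takes 5 to 15 N. Beneath and beside it is free space.
- lid_front (a point): Point on the hinge axis at the lid's front end: x = +10, y = +40, z = 104 mm. From here on the open lid leans across the lane, its edge some 70 mm above the sill, so a finger reaching down from above can push the tin's rear end only about up to this x.
- tin: The rejected tin: flat closed metal tin 60 long (its x) x 36 wide (its y) x 24 mm high with a plain brown paper label on top, about 60 g, lying flat on the sill with its long side along it; origin at the centre of its underside. It tips into the bin once its middle is past the sill's inner edge.
- good_tin: A good tin of the same kind standing on the table beside the box; leave it. Origin at the centre of its underside.
- spray_a: Amber glass spray bottle, 38 mm diameter, 108 mm high, black pump top, standing on the table; leave it. Origin at the centre of its underside.
- spray_b: Second amber spray bottle like spray_a; leave it.
- jar: Low jar with a black cap, 48 mm diameter, 45 mm high, standing on the table; leave it. Origin at the centre of its underside.
Not all that is in view belongs to the job. Leave any red look-alike of the tin alone.

How it is judged:
By the outcome, as a careful person would: the job done as asked, in the order asked, and still so for the second after the job is handed in, with the robot touching nothing.
It also fails if it takes over 35 s, if anything falls off the work surface, if the arm or the gripper's body presses on something with over 40 N, if the wrist force passes 120 N, or if a joint passes its speed limit or range.

ROBOT

A 7-joint arm with a two-finger parallel gripper is mounted at the origin on the work surface. World frame = base frame: x ahead of the robot, y to its left, z up, the work surface at z = 0. Lengths are in m, angles in rad, forces in N, time in s.
With the tool pointing down it reaches from about 0.4 to 0.85 m from the base axis. Payload 6.9 kg.
Tool frame: the origin (TCP) lies midway between the tips of the shut fingers; the grasp point (between the pads) lies behind it (ctrl.pinch_z is the z of the grasp point in the tool frame, in m); z points along the fingers, y is the line along which they close (so a half turn about z gives the same grasp; the last joint's range is limited). The gripper opens to 85 mm and grips with 20 to 120 N. Pads are 22 mm wide; open, the fingers measure 114 mm over their backs; the gripper's body (76 mm by 85 mm) begins 54 mm behind the grasp point. The pads swing forward as they close: fully open they stand 13 mm farther back than shut.
Start: joints at [1.448, 0.507, -0.238, 1.5, 0.126, 1.149, -0.155], TCP at [0.142, -0.609, 0.231] pointing down, gripper open.
Joint ranges: [-3.08, 3.08], [-0.24, 2.05], [-1.43, 1.35], [0, 2.5], [-1.52, 4.66], [0.17, 1.96], [-2.89, 2.89]. Speed limits (rad/s): [2.39, 2.39, 3.14, 3.14, 3.14, 3.14, 3.14].

INTERFACE

Orientations are given as a unit quaternion [w, x, y, z].
In Python, from station import ctrl, get_state, vision, ticket, models gives the robot as it stands. Calls block until the motion is done:
- ctrl.movep(position, orientation): joint-space move of the TCP to a pose.
- ctrl.movel(position, frame=None, max_speed=0.15): straight line of the TCP; frame=None keeps the orientation; max_speed is the mean speed in m/s.
- ctrl.set_joints(angles): joint-space move.
- ctrl.ungrasp() and ctrl.close_gripper(force=None): open the fingers fully, or close them until they stop; force is the grip in N (None keeps the last).
- ctrl.pause(seconds).
- ctrl.ik(position, orientation): joint angles nearest the present ones, or None.
- get_state(): the state.
- vision.grab_frame(name): name is "side" or "top"; returns (picture, depth): 480x640x3 uint8, blue, green, red; 480x640 float32, m along the optical axis (not along the pixel's ray), 0 where there is no reading.
- vision.camera_info(name): a dict with "mtx" (3x3 intrinsics, pixels), "R" (3x3) and "t" (3): a world point X has camera coordinates R X + t. Camera axes: x right, y down, z forward; pixel columns grow to the right and rows downward; lengths in m; the calibration is good to about 2 mm. A picture is of the moment at which its call begins. camera_info takes no time and is no camera call.
A pose or a line that the arm cannot do raises ctrl.Unreachable and nothing moves.
- ticket.close_job(): hands the job in; it is judged then, once.
Trained networks look in the newest picture that a camera, given by its name, has taken for a name from the list of things; names that differ only in an ending like _2 or _b are one class to them, and where a whole thing is asked for, a point or a joint stands for the part that bears it (a point fixed in the world has none). Each returns a list of dicts, best first, with "p" (0 to 1); they miss things now and then, are a little off and sometimes report something else, mostly with a low value. They report only what shows in the picture. A call takes as long as a camera call. They do not tell look-alikes from the thing itself.
- models.recognise(camera, target): "point" ([column, row] in pixels, amid what is visible of it).
- models.masks_of(camera, target): "mask" (480x640 bool, what is visible of it) and "point" ([column, row] in pixels, amid what is visible of it).
The state is a dict: "time": time; "qpos": joint angles; "qd": joint speeds; "tau": joint torques, N m; "tcp_pos": TCP position; "eef_rot": TCP orientation; "contact_force": force on the tool from outside, world axes, zero at the start; "wrist_torque": the same for the moment, N m; "width": finger opening in m; "gripper_force": force on a finger pad.
Only numpy, scipy, OpenCV 4.12 (cv2) and the standard library are available. Lean on these libraries where they do the work, as an engineer would, in place of code of your own. Each camera call takes 0.05 s, during which the arm holds its last target. There are 200 camera calls.

## Working session

There is one attempt and no reset: what is moved stays moved. The work goes in short steps, each a Python script; the robot and the scene stay as the last script left them, time stands still between calls to the robot, and variables do not carry over. Pictures are saved under pics/ and viewed, at most 10 in all, crops included, and the job is handed in when it is done.

```bash
mkdir -p pics; ls
cat > h.py <<'E'
import numpy as np, cv2
from station import ctrl,get_state,vision,ticket,models
def world(cam,uv,d):
    c=vision.camera_info(cam);K=np.array(c["mtx"]);R=np.array(c["R"]);t=np.array(c["t"])
    uv=np.atleast_2d(uv).astype(float);d=np.atleast_1d(d)
    p=np.c_[(uv[:,0]-K[0,2])/K[0,0],(uv[:,1]-K[1,2])/K[1,1],np.ones(len(uv))]*d[:,None]
    return (p-t)@R
def pix(cam,X):
    c=vision.camera_info(cam);p=np.atleast_2d(X)@np.array(c["R"]).T+np.array(c["t"])
    p=p@np.array(c["mtx"]).T;return p[:,:2]/p[:,2:]
def cloud(cam,mask,dep):
    v,u=np.nonzero(mask&(dep>0));return world(cam,np.c_[u,v],dep[v,u])
E
python3 - <<'E'
from h import *
s=get_state();print(s["time"],s["tcp_pos"],s["eef_rot"],s["width"],ctrl.pinch_z)
for c in("top","side"):
    im,d=vision.grab_frame(c);cv2.imwrite(f"pics/{c}0.png",im);np.save(c+"0.npy",d)
    for n in("reject_box","tin","lid","jar","spray_a"):
        for r in models.masks_of(c,n)[:3]:
            P=cloud(c,r["mask"],d)
            if len(P)<5: print(c,n,r["p"],r["point"]);continue
            np.save(f"m_{c}_{n}.npy",r["mask"]) if r is not None else 0
            print(c,n,round(r["p"],2),np.round(r["point"]),np.round(np.median(P,0),3),np.round(np.percentile(P,2,0),3),np.round(np.percentile(P,98,0),3))
E
```

```text
pics
0.0 [ 0.14157335 -0.60824501  0.23042289] [-8.81429277e-04  9.93460366e-01  1.14174032e-01 -1.20530276e-04] 0.08558497787200822 -0.0187
top reject_box 0.98 [285. 199.] [0.621 0.138 0.105] [0.495 0.067 0.03 ] [0.729 0.2   0.138]
top tin 0.94 [285. 232.] [0.559 0.124 0.124] [0.53  0.103 0.115] [0.588 0.145 0.128]
top tin 0.9 [253. 320.] [0.41  0.197 0.024] [0.386 0.169 0.013] [0.434 0.226 0.028]
top tin 0.85 [290. 354.] [0.348 0.118 0.024] [ 0.326  0.088 -0.   ] [0.37  0.148 0.028]
top lid 0.89 [281. 184.] [0.653 0.142 0.108] [0.518 0.068 0.101] [0.729 0.202 0.139]
top jar 0.96 [371. 196.] [ 0.64  -0.028  0.044] [ 0.622 -0.049  0.008] [ 0.663 -0.007  0.048]
top spray_a 0.93 [226. 163.] [0.704 0.247 0.067] [0.694 0.235 0.01 ] [0.72  0.267 0.11 ]
top spray_a 0.7 [196. 215.] [0.594 0.302 0.068] [0.582 0.291 0.003] [0.611 0.321 0.109]
side reject_box 0.65 [280. 253.] [0.571 0.146 0.1  ] [0.486 0.074 0.009] [0.718 0.196 0.139]
side tin 0.95 [339. 339.] [0.404 0.204 0.024] [0.381 0.173 0.004] [0.432 0.231 0.027]
side tin 0.75 [297. 238.] [0.55  0.133 0.124] [0.526 0.108 0.104] [0.587 0.149 0.127]
side tin 0.71 [402. 281.] [0.405 0.011 0.024] [ 0.377 -0.016  0.004] [0.434 0.03  0.027]
side lid 0.96 [259. 215.] [0.656 0.122 0.106] [0.516 0.064 0.103] [0.723 0.206 0.14 ]
side jar 0.65 [318. 216.] [ 0.635 -0.02   0.033] [ 0.62  -0.057  0.001] [ 0.663 -0.006  0.048]
side jar 0.54 [261. 217.] [0.656 0.122 0.106] [0.514 0.065 0.103] [0.723 0.206 0.14 ]
side spray_a 0.78 [189. 265.] [0.701 0.26  0.06 ] [0.692 0.24  0.008] [0.718 0.273 0.109]
side spray_a 0.55 [208. 312.] [0.589 0.317 0.061] [0.58  0.297 0.005] [0.606 0.329 0.109]
```

View pics/top0.png

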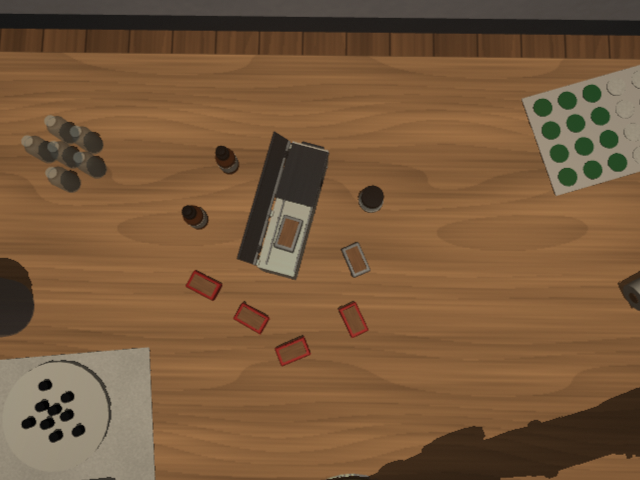

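View pics/side0.png

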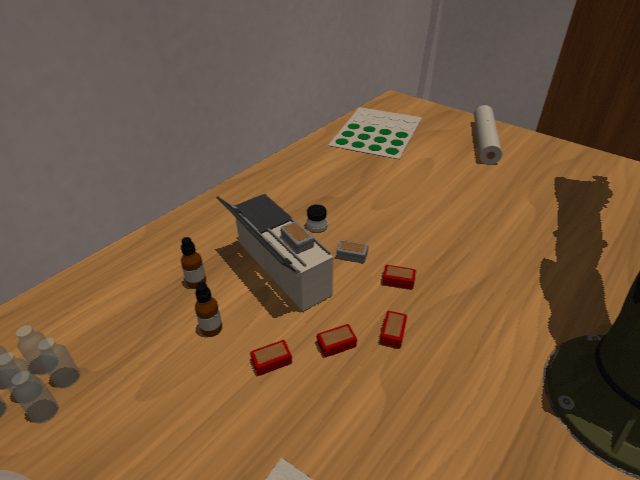

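Run:
```python
from h import *
d=np.load("top0.npy");v,u=np.mgrid[130:300,200:350];u=u.ravel();v=v.ravel()
P=world("top",np.c_[u,v],d[v,u])
# tin top, lid flat (z .100-.112), plate edge
def rect(Q,n):
    r=cv2.minAreaRect((Q[:,:2]*1000).astype(np.float32));print(n,len(Q),r,np.round(cv2.boxPoints(r)).tolist())
near=(P[:,0]>.46)&(P[:,0]<.76)&(P[:,1]>.04)&(P[:,1]<.225)
z=P[:,2]
rect(P[near&(z>.119)&(z<.129)&(P[:,0]<.6)&(P[:,1]<.15)],"tin")
rect(P[near&(z>.095)],"all>.095")
rect(P[near&(z>.130)],"edge")
d2=np.load("side0.npy");v,u=np.mgrid[150:330,180:360];u=u.ravel();v=v.ravel()
P=world("side",np.c_[u,v],d2[v,u]);z=P[:,2]
near=(P[:,0]>.46)&(P[:,0]<.76)&(P[:,1]>.04)&(P[:,1]<.225)
rect(P[near&(z>.095)],"side all");rect(P[near&(z>.130)],"side edge")
rect(P[near&(z>.119)&(z<.129)&(P[:,0]<.6)&(P[:,1]<.155)],"side tin")
```

```text
tin 683 ((559.5166015625, 124.83448028564453), (35.841552734375, 60.29226303100586), 73.18167114257812) [[525.0, 116.0], [583.0, 99.0], [594.0, 133.0], [536.0, 151.0]]
all>.095 7673 ((613.510986328125, 133.74464416503906), (103.72476959228516, 240.877685546875), 75.69074249267578) [[484.0, 113.0], [717.0, 54.0], [743.0, 154.0], [510.0, 214.0]]
edge 731 ((624.25390625, 177.95094299316406), (12.744766235351562, 236.2860107421875), 75.69074249267578) [[508.0, 201.0], [737.0, 143.0], [740.0, 155.0], [511.0, 213.0]]
side all 3925 ((611.0477294921875, 133.96702575683594), (104.66617584228516, 241.8954620361328), 75.54715728759766) [[481.0, 113.0], [715.0, 53.0], [741.0, 154.0], [507.0, 215.0]]
side edge 306 ((624.1312255859375, 179.11685180664062), (10.678834915161133, 239.10903930664062), 75.74285888671875) [[507.0, 203.0], [739.0, 144.0], [741.0, 155.0], [510.0, 214.0]]
side tin 472 ((558.43115234375, 125.89917755126953), (35.7861442565918, 62.50687789916992), 73.85830688476562) [[523.0, 117.0], [583.0, 100.0], [593.0, 134.0], [533.0, 152.0]]
```

The side and top views agree. The box lies at about (280,210) in the top view with its plate on the left, and the brown-labelled tin on the sill is at (287,232). The good tin is at (355,260), and the red look-alikes are lower down. I estimate the box origin at (0.609, 0.119) with yaw -14.3°. In the box frame the tin's rear is at x = -80 mm.

The plan is to yaw the finger line 45° and lean the tool back 20°. The leading finger then lands on the plate, and the trailing finger goes behind the tin.

```bash
cat >> h.py <<'E'
from scipy.spatial.transform import Rotation as Ro
O=np.array([.6086,.1187,0]);B=Ro.from_euler('z',-14.31,degrees=True).as_matrix()
def box(P): return (np.atleast_2d(P)-O)@B
TH,T=np.radians(45),np.radians(20)
F=np.array([np.cos(TH),-np.sin(TH),0]);L=np.array([np.sin(TH),np.cos(TH),0]);K=np.array([0,0,1.])
Z=-np.cos(T)*K+np.sin(T)*F
def quat(s):
    Y=s*L;q=Ro.from_matrix(B@np.c_[np.cross(Y,Z),Y,Z]).as_quat();return q[[3,0,1,2]]
def tcp(px,py,low):  # push-finger centre x,y (box) and lowest z of the tips, m
    p=np.array([px,py,low+.011*np.sin(T)])+.05*L
    return O+B@(p+.013*Z)
E
python3 - <<'E'
from h import *
q0=np.array(get_state()["qpos"])
for s in(1,-1):
    for a in((-.1,-.008,.17),(-.1,-.008,.1045),(-.02,-.008,.1045)):
        q=ctrl.ik(tcp(*a),quat(s));print(s,a,tcp(*a).round(3),None if q is None else np.round(q,2))
E
```

```text
1 (-0.1, -0.008, 0.17) [0.555 0.157 0.162] [ 0.16  0.77 -1.23  1.8   1.03  1.43 -0.86]
1 (-0.1, -0.008, 0.1045) [0.555 0.157 0.096] [ 0.03  0.74 -0.93  1.87  1.02  1.18 -0.86]
1 (-0.02, -0.008, 0.1045) [0.633 0.138 0.096] [ 0.01  0.76 -0.79  1.7   0.98  1.15 -0.66]
-1 (-0.1, -0.008, 0.17) [0.555 0.157 0.162] [ 0.16  0.77 -1.23  1.8   1.03  1.42  2.29]
-1 (-0.1, -0.008, 0.1045) [0.555 0.157 0.096] [ 0.15  0.88 -1.23  1.87  1.15  1.4   2.17]
-1 (-0.02, -0.008, 0.1045) [0.633 0.138 0.096] [-0.95  0.85  0.95  1.72 -0.47  0.78 -2.52]
```

Run:
```python
from h import *
ctrl.movep(tcp(-.1,-.008,.24),quat(1))
ctrl.movel(tcp(-.1,-.008,.150),max_speed=.12)
s=get_state();print(s["time"],np.round(s["tcp_pos"]-tcp(-.1,-.008,.150),4),np.round(s["contact_force"],1),np.round(s["qpos"],2))
im,d=vision.grab_frame("side");cv2.imwrite("pics/s1.png",cv2.resize(im[120:340,150:430],(800,628))[:600])
im,d=vision.grab_frame("top");cv2.imwrite("pics/t1.png",cv2.resize(im[110:310,180:400],(660,600)))
```

```text
4.5583 [0.0002 0.0004 0.0006] [0.7 0.9 0.4] [ 0.12  0.74 -1.13  1.82  1.02  1.34 -0.85]
```

View pics/s1.png

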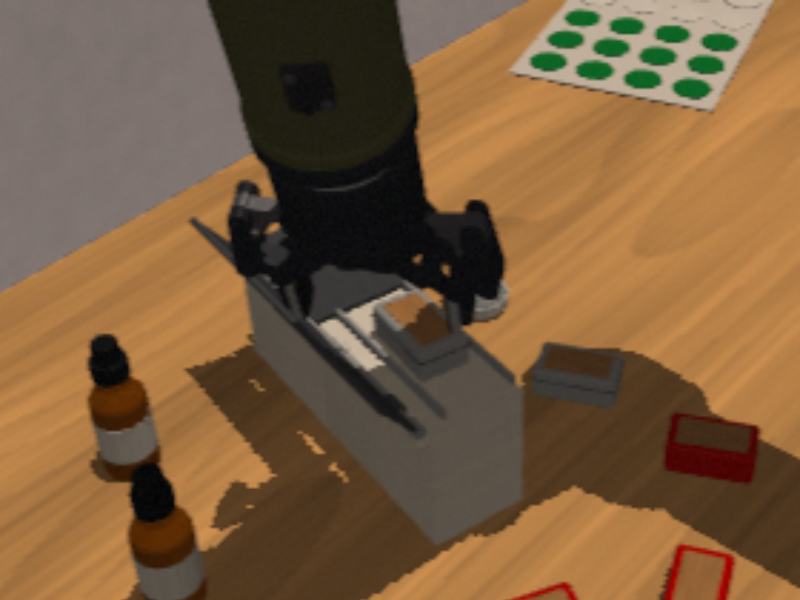

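View pics/t1.png

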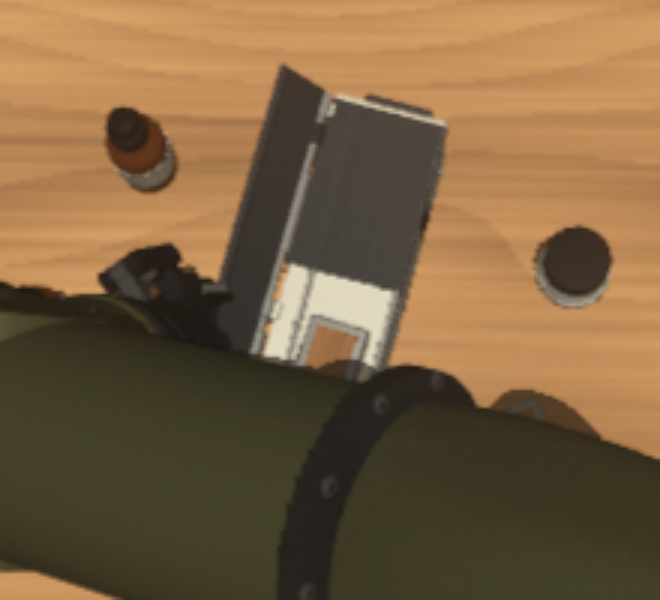

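Run:
```python
from h import *
s=get_state();R=Ro.from_quat(np.array(s["eef_rot"])[[1,2,3,0]]).as_matrix()
for sg in(-1,1):
    p=s["tcp_pos"]+R@np.array([0,sg*.05,-.013]);u=pix("side",p)[0]
    print(sg,p.round(3),box(p).round(3),u.round(),((u-[150,120])*[800/280,628/220]).round())
im,d=vision.grab_frame("side")
v,u=np.mgrid[170:245,225:335];u=u.ravel();v=v.ravel();P=world("side",np.c_[u,v],d[v,u]);b=box(P)
m=(b[:,2]>.145)&(b[:,2]<.20)&(b[:,1]<.15)
for lo in(.143,.15,.16,.17,.18):
    q=b[m&(b[:,2]>lo)&(b[:,2]<lo+.01)]
    for side in(q[q[:,0]<-.065],q[q[:,0]>=-.065]):
        if len(side):print(lo,len(side),side.min(0).round(3),side.max(0).round(3))
```

```text
-1 [0.51  0.136 0.155] [[-0.1   -0.008  0.155]] [313. 232.] [466. 320.]
1 [0.596 0.187 0.155] [[-0.029  0.063  0.155]] [255. 227.] [301. 305.]
0.15 7 [-0.108  0.002  0.155] [-0.104  0.006  0.159]
0.15 12 [-0.043  0.056  0.155] [-0.031  0.071  0.159]
0.16 35 [-0.112 -0.009  0.16 ] [-0.105  0.009  0.17 ]
0.16 40 [-0.046  0.052  0.16 ] [-0.027  0.076  0.17 ]
0.17 35 [-0.115 -0.01   0.17 ] [-0.105  0.013  0.18 ]
0.17 46 [-0.048  0.055  0.17 ] [-0.031  0.078  0.18 ]
0.18 27 [-0.12  -0.004  0.18 ] [-0.109  0.014  0.19 ]
0.18 29 [-0.05   0.065  0.18 ] [-0.036  0.084  0.189]
```

The side picture shows the fingertips at (466,320) and (301,305), which is where they should be: one behind the tin, one over the plate. Next I press the plate in steps.

```bash
cat >> h.py <<'E'
def lidtop():
    im,d=vision.grab_frame("top");v,u=np.mgrid[110:260,230:350];v=v.ravel();u=u.ravel()
    b=box(world("top",np.c_[u,v],d[v,u]));m=(b[:,0]>.03)&(b[:,0]<.11)&(b[:,1]>-.045)&(b[:,1]<.03)&(b[:,2]>.09)&(b[:,2]<.19)
    q=b[m]
    k=np.polyfit(q[:,1],q[:,2],1) if len(q)>20 else [0,0]
    return len(q),q[:,2].max() if len(q) else 0,float(np.arctan(-k[0])),im
E
python3 - <<'E'
from h import *
for z in(.135,.12,.112,.107,.1045):
    ctrl.movel(tcp(-.1,-.008,z),max_speed=.06)
    s=get_state();n,m,a,im=lidtop()
    print(z,round(s["time"],2),np.round(s["tcp_pos"]-tcp(-.1,-.008,z),4),np.round(s["contact_force"],1),n,round(m,3),round(a,2))
    if np.linalg.norm(s["contact_force"])>35:break
im,d=vision.grab_frame("side");cv2.imwrite("pics/s2.png",cv2.resize(im[120:340,150:430],(760,597)))
E
```

```text
0.135 5.11 [0.0007 0.0011 0.0002] [0.4 2.2 5.5] 1564 0.112 0.03
0.12 5.56 [-0.0001 -0.0002 -0.0002] [-0.3 -0.7  4.5] 1544 0.136 0.27
0.112 5.89 [ 0.0001 -0.0003  0.0002] [0.6 0.6 3.9] 1398 0.152 0.32
0.107 6.19 [0.0003 0.0003 0.0004] [0.5 1.1 5.4] 1213 0.162 0.28
0.1045 6.49 [0.0003 0.0006 0.0005] [1.1 2.8 5.3] 1097 0.165 0.17
```

View pics/s2.png

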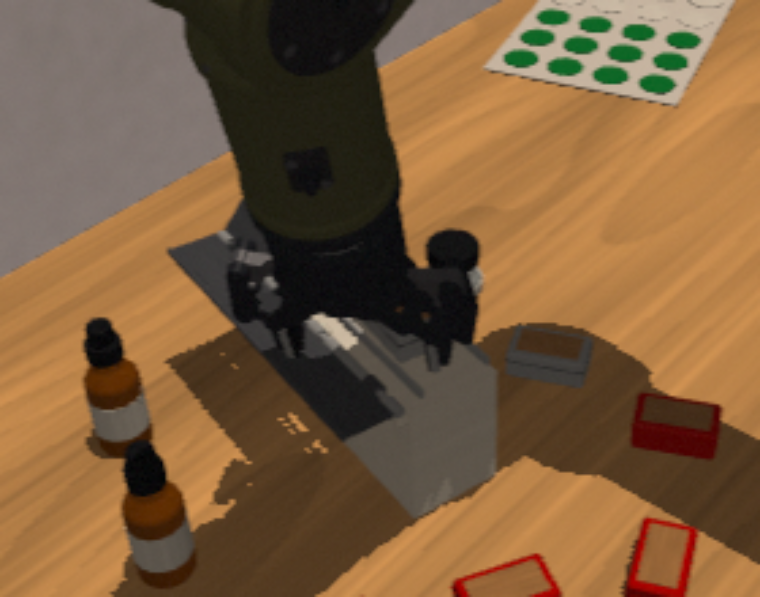

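The plate is pressed level at (300,350) in the crop, and the lid edge is at z = 0.165, so the lid angle is about 0.9 rad. The other finger stands behind the tin. Now I push.

Run:
```python
from h import *
for x in(-.08,-.055,-.035,-.025,-.018):
    ctrl.movel(tcp(x,-.008,.1045),max_speed=.05)
    s=get_state();n,m,a,im=lidtop()
    print(x,round(s["time"],2),np.round(s["tcp_pos"]-tcp(x,-.008,.1045),4),np.round(s["contact_force"],1),n,round(m,3))
    if np.linalg.norm(s["contact_force"])>25:break
cv2.imwrite("pics/t3.png",cv2.resize(im[110:310,180:400],(660,600)))
im,d=vision.grab_frame("side");cv2.imwrite("pics/s3.png",cv2.resize(im[120:340,150:430],(760,597)))
for c in("top","side"):
    vision.grab_frame(c)
    for r in models.masks_of(c,"tin"):
        dd=vision.grab_frame(c)[1];P=cloud(c,r["mask"],dd)
        if len(P):print(c,round(r["p"],2),box(np.median(P,0)).round(3))
```

```text
-0.08 7.14 [-0.0001 -0.0004  0.0003] [0.3 0.4 4.6] 1075 0.167
-0.055 7.84 [-0.0003 -0.0004  0.0003] [-1.1  0.6  5.4] 1082 0.167
-0.035 8.44 [-0.0002 -0.0004  0.0003] [-0.5 -0.5  4.5] 1087 0.166
-0.025 8.84 [-0.     -0.0004  0.0003] [-0.7 -0.4  5.4] 992 0.167
-0.018 9.18 [-0.0001 -0.0002  0.0003] [-0.6 -0.3  6.2] 891 0.167
top 0.92 [[-0.251 -0.065  0.024]]
top 0.78 [[-0.212  0.028  0.024]]
top 0.65 [[-0.176  0.134  0.023]]
top 0.64 [[-0.163 -0.159  0.024]]
side 0.97 [[-0.219  0.033  0.024]]
side 0.71 [[-0.171 -0.154  0.024]]
side 0.7 [[-0.259 -0.056  0.024]]
side 0.57 [[-0.184  0.137  0.024]]
```

View pics/s3.png

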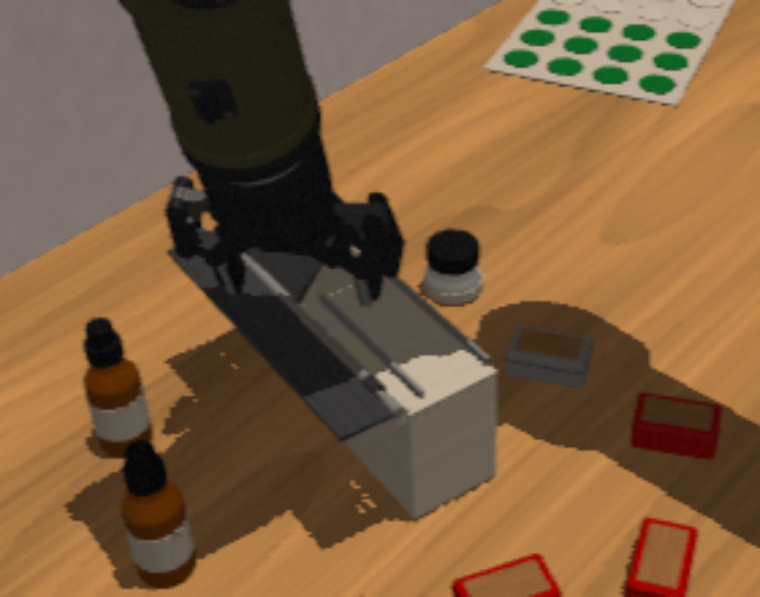

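View pics/t3.png

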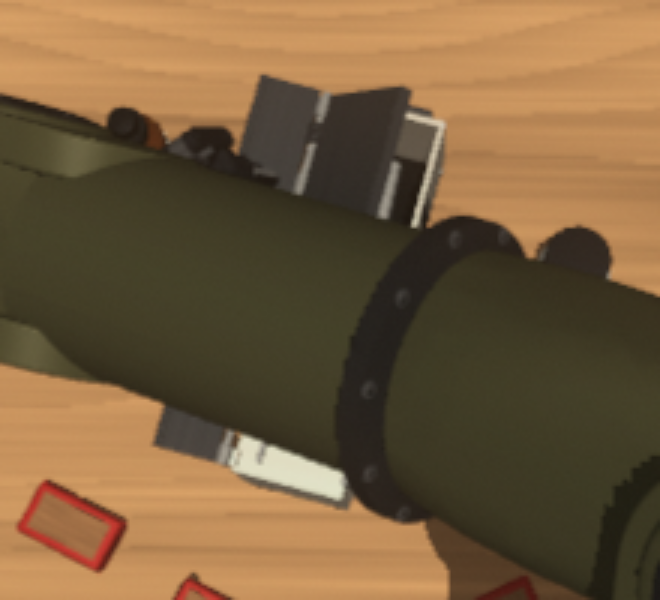

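The lid is open (crop: lid at (360,140)), and the finger at (370,290) in the side crop has an empty sill behind it. The tin is no longer visible. I'll make one more small push to be sure, back off slightly, then release.

Run:
```python
from h import *
ctrl.movel(tcp(-.011,-.008,.1045),max_speed=.04)
s=get_state();print(s["time"],np.round(s["contact_force"],1),lidtop()[:2])
ctrl.pause(.4)
ctrl.movel(tcp(-.03,-.008,.1045),max_speed=.06)
ctrl.movel(tcp(-.03,-.008,.15),max_speed=.05)
ctrl.movel(tcp(-.03,-.008,.26),max_speed=.15)
q=np.array(get_state()["qpos"]);q[0]-=.75;ctrl.set_joints(q)
ctrl.pause(.3)
n,m,a,im=lidtop();s=get_state();print(s["time"],np.round(s["contact_force"],1),n,m,a,s["tcp_pos"])
cv2.imwrite("pics/t4.png",cv2.resize(im[110:310,180:400],(660,600)))
```

```text
10.2083 [-0.7 -0.4  4.9] (788, np.float64(0.16522152549130245))
15.1167 [-0.6  0.3 -0.2] 1562 0.10987860427654075 -0.00043048745022287733 [0.36079917 0.5262788  0.2506407 ]
```

View pics/t4.png

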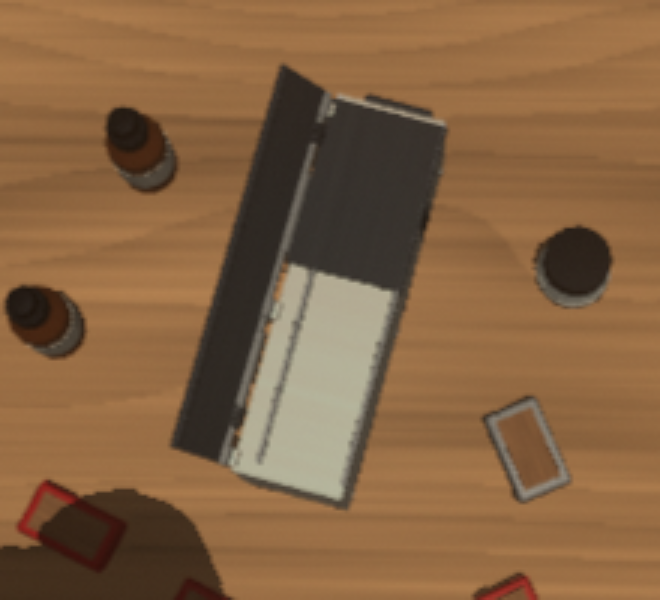

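The sill at (320,380) is empty, and the lid at (365,190) is flat shut. The bottles, jar and good tin are where they were. The robot is clear, so I'm handing the job in.

```bash
python3 -c "
from station import ticket;print(ticket.close_job())"
```

```text
the job is handed in; nothing more can be done
None
```

The rejected tin was pushed off the sill into the bin with the plate held down, the lid is flat shut over it, the other things still stand in place, and the job was handed in at about 15 s.

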